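# Seat a tool battery in the test dock and start the test with the two-button chord

## Task

Without lifting it, push the tool battery along its channel in the test dock until it sits fully home against the stop. Then, with a fingertip on each, press the two large start buttons of the start box fully down together, never one alone, keep both down for three seconds and let go of both. Leave the two small keys of the box unpressed and everything else on the bench where it is.

Things in the scene. Friction and masses are not known exactly. Their poses are not given: they have to be found in the camera images.
- dock: fixed battery test dock: base plate 245 x 116 x 10 mm, a channel between two rails (72 mm apart, tops 26 mm above the bench), closed at its far end by a stop block 60 mm high. Origin on the bench; the channel runs along x on y = 0, open at -x. Plate x -130 to +115 mm, stop face at x = +100 mm. Push towards +x (away from the robot, within 0.3 rad). It stands left or right, the start box opposite.
- pack_home (a point): point fixed on the dock where the battery's origin lies when fully home: x = +50 mm, y = 0, z = 10 mm in the dock's frame
- pack: loose tool battery 100 (x) x 64 (y) x 58 mm high: block 42 mm high, slimmer rail part on top. Origin at the centre of its underside, on the dock's plate 10 mm above the bench; x points along the channel to the stop. Starts in the channel 60 to 100 mm short of home, slides with 2 to 10 N, 4 mm play each side; its flat rear face (x = -50 mm) points to the robot.
- pack_rear (a point): centre of the battery's rear face, 22 mm above its underside (32 mm above the bench): a good place to push, above the rails; same axes as the battery
- start_box: fixed start box 120 (x) x 150 (y) x 40.5 mm high, origin on the bench under its centre, yaw within 0.5 rad. On top: two large round start buttons, 28 mm across, at x = -22 mm (nearer the robot), y = +30 and -30 mm (60 mm centre to centre); two small round keys, 12 mm across, at x = +36 mm, y = +14 and -14 mm.
- start_mid (a point): point midway between the two large start buttons, level with their tops when up, 63.5 mm above the bench; axes as the start box. Fingers opened about 45 mm, in line along the box's y axis, stand over both buttons
- start_a_top (a point): centre of the top face of the large start button at +y of the box; it goes down with the button
- start_b_top (a point): centre of the top face of the large start button at -y of the box; it goes down with the button
- start_a (a joint): how far start button a is pressed, m: 0 up, 0.007 fully down; it springs back; 1.2 N starts it, 4 N (8 N for both) holds it fully down
- start_b (a joint): the same for start button b
- key_a (a joint): small key at +y: 0 up, 0.003 down; to be left alone
- key_b (a joint): small key at -y: 0 up, 0.003 down; to be left alone
- screwdriver: screwdriver lying flat, 170 mm long; bystander, leave it. Handle to its -x
- tape: roll of tape lying flat, 60 mm across, 24 mm high; bystander, leave it. Origin under its centre
- wrench: steel wrench lying flat, 160 mm long; bystander, leave it. Handle to its -x
- spray: upright spray can, 54 mm across, 150 mm high; bystander, leave it. Origin under its centre
- small_pack: small battery of another kind, 85 x 50 mm block, 72 mm high with its plug; not the pack of this task; bystander, leave it. Origin under its centre
- drill: cordless drill standing on its battery foot, about 190 mm high, 170 mm long; bystander, leave it. Origin under its centre
- socket: steel socket standing upright, 28 mm across, 32 mm high; bystander, leave it. Origin under its centre
Mind the look-alikes: they are no part of the job. Leave any brown or pink look-alike of the pack alone.

How it is judged:
By the outcome, as a careful person would: the job done as asked, in the order asked, and still so for the second after the job is handed in, with the robot touching nothing.
It also fails if it takes over 56 s, if anything falls off the work surface, if the arm or the gripper's body presses on something with over 40 N, if the wrist force passes 120 N, or if a joint passes its speed limit or range.

## Robot

A 7-joint arm with a two-finger parallel gripper is mounted at the origin on the work surface. World frame = base frame: x ahead of the robot, y to its left, z up, the work surface at z = 0. Lengths are in m, angles in rad, forces in N, time in s.
With the tool pointing down it reaches from about 0.4 to 0.875 m from the base axis. Payload 19.3 kg.
Tool frame: the origin (TCP) lies midway between the tips of the shut fingers; the grasp point (between the pads) lies 19 mm behind it; z points along the fingers, y is the direction in which the jaws open and shut (so a half turn about z gives the same grasp; the last joint's range is limited). The gripper opens to 85 mm and grips with 20 to 120 N. Pads are 22 mm wide; open, the fingers measure 114 mm over their backs; the gripper's body (76 mm by 85 mm) begins 54 mm behind the grasp point. The pads swing forward as they close: fully open they stand 13 mm farther back than shut.
Start: joints at [1.082, 0.521, -0.036, 1.599, 0.021, 1.021, -0.113], TCP at [0.254, -0.571, 0.231] pointing down, gripper open.
Joint ranges: [-2.91, 2.91], [-0.3, 2.13], [-1.5, 1.42], [0.17, 2.43], [-1.26, 4.41], [0.16, 1.93], [-2.52, 2.52]. Speed limits (rad/s): [1.89, 1.89, 2.39, 2.39, 3.01, 3.01, 3.01].

## Interface

Orientations are given as [roll, pitch, yaw] about the fixed x, y, z axes, in that order (R = Rz(yaw) Ry(pitch) Rx(roll)).
In Python, from workcell import bot, eyes gives the robot as it stands. The module is installed in compiled form; this text tells all that it offers.
- The arm moves only by the shell command python3 -m jog 'ROWS' [FORCE]. ROWS is JSON, a list of rows, each an object with "delta_pos": the shift along the world's x, y, z in mm, a list of three; "spin": the turn about the world's z in rad; "claw": the closure, from 0 (fully open) to 1 (shut). In form: [{"delta_pos": [tx, ty, tz], "spin": spin, "claw": claw}, ...]. A call has 1 to 8 rows; each row is the pose to reach, as a shift and turn from the pose measured when the call began; what a row does not reach only later rows make up. A row lasts 1/10 s, in which the tool goes at most 50 mm and 8.59 degrees, less where a joint would pass 70% of its speed; a pose out of reach is approached as far as the arm can. A call with a gripper value outside its range is refused whole. The fingers move at their own pace and stop on an object; FORCE is the grip in N (left out, the last holds). Time passes only in rows, so rows that repeat a pose let the fingers close. It gives the time, the measured TCP pose, the force and the opening at its end, in the units of the state.
- bot.observe(): the state, without advancing time (a new reading comes with each control period).
- eyes.grab_frame(name): name is "side" or "top"; returns the picture (480x640x3 uint8, blue, green, red); there is no depth.
- eyes.camera_params(name): a dict with "fx", "fy", "cx", "cy" (pixels), "k1" (the pictures are not rectified: a ray, as slopes to the right and down, at radius r is drawn at 1 + k1 r^2 times it, then the intrinsics apply), "origin" and "attitude" of the camera in the world. Camera axes: x right, y up, looking along -z (the intrinsics and any distortion apply to the point x, -y, -z); pixel columns grow to the right and rows downward; lengths in m; the calibration is good to about 2 mm. A picture is of the moment at which its call begins. camera_params takes no time and is no camera call.
- bot.job_done(): hands the job in, once; it reports no verdict.
The state is a dict: "clock": time; "qpos": joint angles; "qd": joint speeds; "joint_efforts": joint torques, N m; "position": TCP position; "tool_rot": TCP orientation; "force": force on the tool from outside, world axes, zero at the start; "moment": the same for the moment, N m; "grip_width": finger opening in m.
Only numpy, scipy, OpenCV 4.12 (cv2) and the standard library are available. Lean on these libraries where they do the work, as an engineer would, in place of code of your own. Each camera call takes 0.05 s, during which the arm holds its last target. There are 200 camera calls.

## Working session

There is one attempt and no reset: what is moved stays moved. The work goes in short steps, Python scripts to look and compute and a shell command to move; the robot and the scene stay as the last step left them, time stands still between calls to the robot, and variables do not carry over. Pictures are saved under pics/ and viewed, about 8 in all and at most 12, crops included, and the job is handed in when it is done.

```bash
mkdir -p pics
cat > h.py <<'E'
import numpy as np, cv2
from scipy.spatial.transform import Rotation as R
from workcell import bot, eyes
def snap(n,f):
    im=eyes.grab_frame(n); cv2.imwrite('pics/'+f,im); return im
def cam(n):
    p=eyes.camera_params(n); a=np.array(p['attitude'],float)
    M=a if a.shape==(3,3) else (R.from_euler('xyz',a).as_matrix() if a.size==3 else R.from_quat(a).as_matrix())
    return p,M,np.array(p['origin'])
def px2w(n,u,v,z):
    p,M,o=cam(n)
    K=np.array([[p['fx'],0,p['cx']],[0,p['fy'],p['cy']],[0,0,1.]])
    q=cv2.undistortPoints(np.array([[[u,v]]],float),K,np.array([p['k1'],0,0,0.]))[0,0]
    d=M@np.array([q[0],-q[1],-1]); return o+d*(z-o[2])/d[2]
def w2px(n,P):
    p,M,o=cam(n); c=(np.atleast_2d(P)-o)@M
    s=np.c_[c[:,0],-c[:,1]]/-c[:,2:]; s=s*(1+p['k1']*(s**2).sum(1,keepdims=True))
    return s*[p['fx'],p['fy']]+[p['cx'],p['cy']]
E
python3 - <<'E'
from h import *
snap('top','t0.png');snap('side','s0.png')
for n in('top','side'):print(eyes.camera_params(n))
print(bot.observe())
E
```

```text
{'fx': 442.6123179369347, 'fy': 442.6123179369347, 'cx': 318.05119048804863, 'cy': 232.290572237814, 'k1': -0.11001827326497138, 'origin': array([0.44217892, 0.01296144, 1.02323716]), 'attitude': array([ 1.28194720e-01,  1.27427206e-03, -1.54645094e+00])}
{'fx': 551.9481563788565, 'fy': 551.9481563788565, 'cx': 322.13508973493737, 'cy': 235.6976014489813, 'k1': -0.07306416018041192, 'origin': array([-0.15283135,  0.65312654,  0.74934422]), 'attitude': array([ 0.95862494, -0.00456487, -2.32280843])}
{'clock': 0.1, 'qpos': array([ 1.08180877,  0.52195509, -0.03634117,  1.59996633,  0.02122065,
        1.02111297, -0.11276169]), 'qd': array([ 2.92782099e-04, -8.19304025e-04,  6.18184788e-04, -1.59649387e-03,
       -7.34190991e-04, -8.93373761e-05, -1.22767591e-04]), 'joint_efforts': array([ 6.05766210e-03, -9.28475404e+01,  1.98481701e+00, -3.70528901e+01,
        1.82205811e-02,  5.39571265e-03, -1.33290227e-04]), 'position': array([ 0.25399917, -0.57071335,  0.23077723]), 'tool_rot': array([-3.14054007e+00,  8.57051490e-05,  4.18837919e-01]), 'force': array([ 0.24634215, -0.45405073, -0.58425498]), 'moment': array([-0.02870113, -0.03306324, -0.00197252]), 'grip_width': 0.08502866539213}
```

View pics/t0.png

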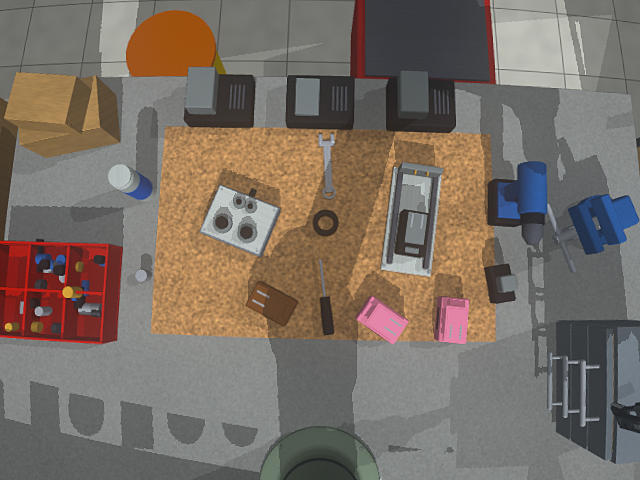

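View pics/s0.png

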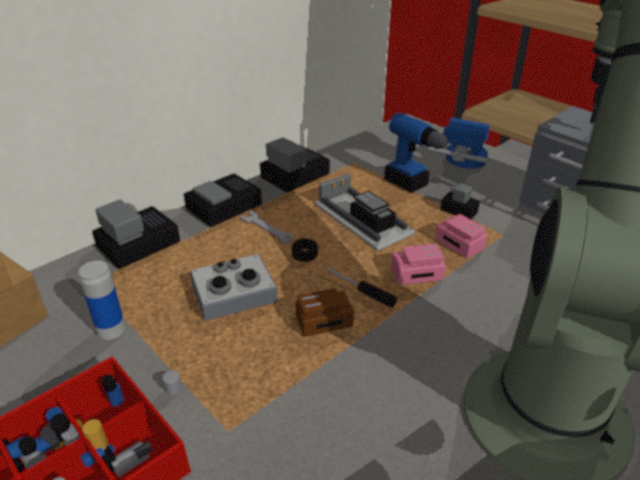

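The top view shows the dock at right (about (383,275) to (441,165)), with the black pack at (412,232). The start box is at left, about (240,220), with its large buttons near (221,220) and (246,232). Both match the side view. Next I'll zoom in.

Run:
```python
import cv2,numpy as np
t=cv2.imread('pics/t0.png')
a=cv2.resize(t[155:285,375:450],None,fx=4.6,fy=4.6,interpolation=3)
b=cv2.resize(t[175:265,190:290],None,fx=4.4,fy=4.4,interpolation=3)
c=np.zeros((600,800,3),np.uint8);c[:a.shape[0],:a.shape[1]]=a[:600];c[:b.shape[0],350:350+b.shape[1]]=b
cv2.imwrite('pics/z.png',c)
```

```text
(no output)
```

View pics/z.png

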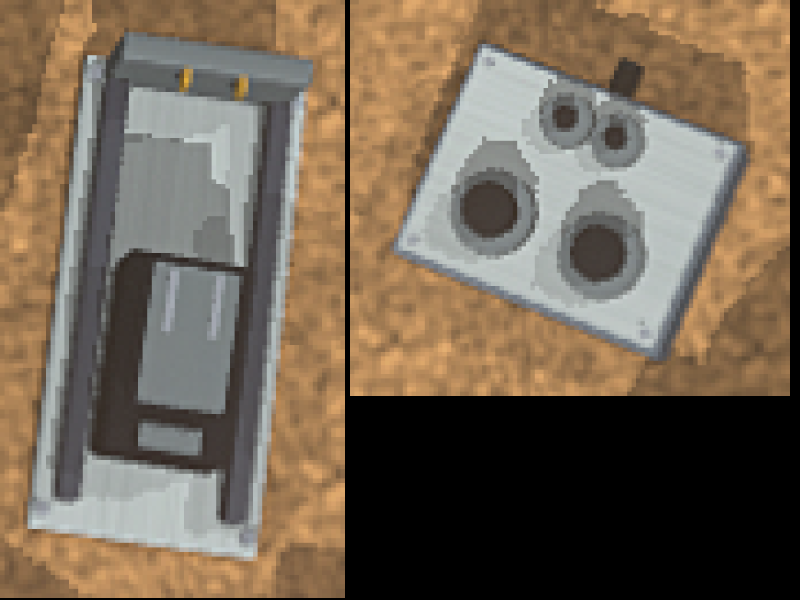

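The zoom shows the dock's near plate corners, the pack's rear edge from crop (92,452) to (225,470), and both large buttons at crop (490,209) and (599,252). Now I'll turn these into positions.

Run:
```python
from h import *
def D(x,y): return (x+.5)/4.6-.5+375,(y+.5)/4.6-.5+155
def B(x,y): return (x-350+.5)/4.4-.5+190,(y+.5)/4.4-.5+175
P=lambda uv,z:px2w('top',*uv,z)
nl,nr,fl=P(D(30,527),.01),P(D(255,555),.01),P(D(88,57),.01)
print('plate',nl,nr,fl,np.linalg.norm(nl-nr),np.linalg.norm(nl-fl))
ax=fl-nl;yd=np.arctan2(ax[1],ax[0]);ay=nl-nr;print('yaw',yd,np.arctan2(-ay[0],ay[1]))
for a,z in(((92,452),.052),((222,470),.052),((122,250),.052),((180,73),.06),((128,35),.06),((312,62),.06)):print('pack/stop',P(D(*a),z))
c=[P(B(*a),.0405) for a in((482,45),(747,148),(397,248),(660,352))]
print('box',c,np.mean(c,0),np.linalg.norm(c[0]-c[1]),np.linalg.norm(c[0]-c[2]))
a,b=P(B(490,209),.0635),P(B(599,252),.0635);d=a-b
print('btn',a,b,(a+b)/2,np.linalg.norm(d),'yaw',np.arctan2(-d[0],d[1]))
d=c[0]-c[1];print(np.arctan2(-d[0],d[1]));d=c[0]-c[2];print(np.arctan2(d[1],d[0]))
```

```text
plate [ 0.49107115 -0.12905424  0.01      ] [ 0.47942495 -0.24222308  0.01      ] [ 0.73276017 -0.15780679  0.01      ] 0.11376651329774365 0.2433932888874264
yaw -0.11840852153870635 -0.10254889275355064
pack/stop [ 0.52561838 -0.15275192  0.052     ]
pack/stop [ 0.51833399 -0.21572882  0.052     ]
pack/stop [ 0.62440319 -0.16723183  0.052     ]
pack/stop [ 0.71171953 -0.19468615  0.06      ]
pack/stop [ 0.73016424 -0.16915499  0.06      ]
pack/stop [ 0.7194089  -0.26039686  0.06      ]
box [array([0.67270311, 0.24496947, 0.0405    ]), array([0.62140212, 0.10485695, 0.0405    ]), array([0.56534724, 0.28320683, 0.0405    ]), array([0.5154975 , 0.14530625, 0.0405    ])] [0.59373749 0.19458487 0.0405    ] 0.14920895419113267 0.11396218688379785
btn [0.58329422 0.23075505 0.0635    ] [0.56290762 0.17475984 0.0635    ] [0.57310092 0.20275744 0.0635    ] 0.059590915035165413 yaw -0.3491606525416358
-0.3509817170900507
-0.3421643009867191
```

Dock: yaw about -0.112, origin about (0.614, -0.200), pack about 93 mm short of home. Box: start_mid about (0.573, 0.203), yaw -0.348. Sizes check out. I'll move behind the pack, staying high.

```bash
python3 -m jog '[{"delta_pos":[15,24,0],"spin":-0.06,"claw":0.2},{"delta_pos":[35,57,0],"spin":-0.13,"claw":0.5},{"delta_pos":[55,90,0],"spin":-0.20,"claw":0.75},{"delta_pos":[75,122,0],"spin":-0.27,"claw":0.75},{"delta_pos":[95,154,0],"spin":-0.34,"claw":0.75},{"delta_pos":[112,182,0],"spin":-0.41,"claw":0.75},{"delta_pos":[123,200,0],"spin":-0.48,"claw":0.75},{"delta_pos":[128,208,0],"spin":-0.53,"claw":0.75}]' 20
python3 -m jog '[{"delta_pos":[15,24,0],"spin":0,"claw":0.75},{"delta_pos":[33,54,0],"spin":0,"claw":0.75},{"delta_pos":[52,84,0],"spin":0,"claw":0.75},{"delta_pos":[71,115,0],"spin":0,"claw":0.75},{"delta_pos":[88,143,0],"spin":0,"claw":0.75},{"delta_pos":[100,163,0],"spin":0,"claw":0.75},{"delta_pos":[105,171,0],"spin":0,"claw":0.75},{"delta_pos":[105,171,0],"spin":0,"claw":0.75}]'
```

```text
clock: 0.9
position: [0.3832, -0.3606, 0.2307]
tool_rot: [-3.14, 0.0, -0.111]
force: [0.3, 0.0, 0.1]
grip_width: 0.0211
clock: 1.7
position: [0.4885, -0.1888, 0.2305]
tool_rot: [-3.14, 0.0, -0.11]
force: [-0.8, 0.2, -0.3]
grip_width: 0.0216
```

```bash
python3 -m jog '[{"delta_pos":[0,1,-15],"spin":0,"claw":0.75},{"delta_pos":[0,2,-45],"spin":0,"claw":0.75},{"delta_pos":[0,2.5,-80],"spin":0,"claw":0.75},{"delta_pos":[0,2.5,-115],"spin":0,"claw":0.75},{"delta_pos":[0,2.5,-145],"spin":0,"claw":0.75},{"delta_pos":[0,2.5,-165],"spin":0,"claw":0.75},{"delta_pos":[0,2.5,-175],"spin":0,"claw":0.75},{"delta_pos":[0,2.5,-175],"spin":0,"claw":0.75}]'
python3 - <<'E'
from h import *
a=snap('top','t1.png');b=snap('side','s1.png')
a=cv2.resize(a[150:300,360:460],None,fx=4,fy=4,interpolation=3);b=cv2.resize(b[150:280,300:420],(369,400),interpolation=3)
c=np.zeros((600,780,3),np.uint8);c[:,:400]=a;c[:400,405:774]=b;cv2.imwrite('pics/z1.png',c)
E
```

```text
clock: 2.5
position: [0.4875, -0.1872, 0.0546]
tool_rot: [-3.14, 0.002, -0.111]
force: [-0.3, -0.1, 1.0]
grip_width: 0.0216
```

View pics/z1.png

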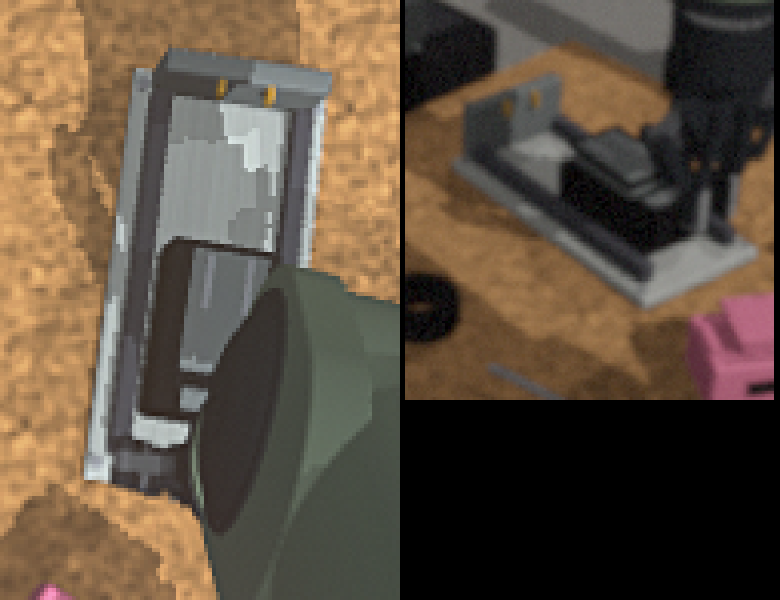

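The fingers stand just behind the pack's rear, centred in the channel, and nothing has moved. I'll descend and push.

```bash
python3 -m jog '[{"delta_pos":[0,1,-8],"spin":0,"claw":0.75},{"delta_pos":[0,1,-18],"spin":0,"claw":0.75},{"delta_pos":[0,1,-23],"spin":0,"claw":0.75},{"delta_pos":[0,1,-24],"spin":0,"claw":0.75},{"delta_pos":[3,0.7,-24],"spin":0,"claw":0.75},{"delta_pos":[9,0,-24],"spin":0,"claw":0.75},{"delta_pos":[15,-0.7,-24],"spin":0,"claw":0.75},{"delta_pos":[20,-1.2,-24],"spin":0,"claw":0.75}]'
python3 -m jog '[{"delta_pos":[5,-0.6,0],"spin":0,"claw":0.75},{"delta_pos":[10,-1.1,0],"spin":0,"claw":0.75},{"delta_pos":[15,-1.7,0],"spin":0,"claw":0.75},{"delta_pos":[20,-2.2,0],"spin":0,"claw":0.75},{"delta_pos":[25,-2.8,0],"spin":0,"claw":0.75},{"delta_pos":[30,-3.4,0],"spin":0,"claw":0.75},{"delta_pos":[35,-3.9,0],"spin":0,"claw":0.75},{"delta_pos":[40,-4.5,0],"spin":0,"claw":0.75}]'
```

```text
clock: 3.4
position: [0.5096, -0.1884, 0.0324]
tool_rot: [-3.14, -0.001, -0.11]
force: [-0.7, 0.2, 0.4]
grip_width: 0.0216
clock: 4.2
position: [0.55, -0.1929, 0.0324]
tool_rot: [-3.14, -0.001, -0.11]
force: [-1.9, 0.5, -0.1]
grip_width: 0.0214
```

```bash
python3 -m jog '[{"delta_pos":[5,-0.6,0],"spin":0,"claw":0.75},{"delta_pos":[10,-1.1,0],"spin":0,"claw":0.75},{"delta_pos":[15,-1.7,0],"spin":0,"claw":0.75},{"delta_pos":[20,-2.2,0],"spin":0,"claw":0.75},{"delta_pos":[25,-2.8,0],"spin":0,"claw":0.75},{"delta_pos":[30,-3.4,0],"spin":0,"claw":0.75},{"delta_pos":[34,-3.8,0],"spin":0,"claw":0.75},{"delta_pos":[38,-4.3,0],"spin":0,"claw":0.75}]'
python3 -m jog '[{"delta_pos":[2,-0.2,0],"spin":0,"claw":0.75},{"delta_pos":[4,-0.4,0],"spin":0,"claw":0.75},{"delta_pos":[5,-0.6,0],"spin":0,"claw":0.75},{"delta_pos":[6,-0.7,0],"spin":0,"claw":0.75}]'
python3 -m jog '[{"delta_pos":[1,-0.1,0],"spin":0,"claw":0.75},{"delta_pos":[2,-0.2,0],"spin":0,"claw":0.75}]'
python3 -m jog '[{"delta_pos":[1,-0.1,0],"spin":0,"claw":0.75},{"delta_pos":[2,-0.2,0],"spin":0,"claw":0.75}]'
```

```text
clock: 5.0
position: [0.5882, -0.1972, 0.0324]
tool_rot: [-3.14, -0.001, -0.11]
force: [-3.6, 0.1, 2.1]
grip_width: 0.0212
clock: 5.4
position: [0.5942, -0.1979, 0.0324]
tool_rot: [-3.14, -0.001, -0.11]
force: [-4.3, 0.3, 2.2]
grip_width: 0.021
clock: 5.6
position: [0.5962, -0.1981, 0.0324]
tool_rot: [-3.14, -0.0, -0.11]
force: [-3.8, 1.1, 1.3]
grip_width: 0.0213
clock: 5.8
position: [0.5983, -0.1983, 0.0324]
tool_rot: [-3.14, -0.001, -0.11]
force: [-4.5, 0.3, 1.6]
grip_width: 0.0213
```

```bash
for i in 1 2 3 4; do python3 -m jog '[{"delta_pos":[1,-0.1,0],"spin":0,"claw":0.75},{"delta_pos":[1.5,-0.15,0],"spin":0,"claw":0.75}]' | egrep 'pos|force'; done
```

```text
position: [0.5999, -0.1985, 0.0324]
force: [-4.8, 0.1, 2.8]
position: [0.6016, -0.1987, 0.0324]
force: [-3.5, -0.9, 2.0]
position: [0.6032, -0.1988, 0.0324]
force: [-4.0, 0.9, 2.7]
position: [0.6036, -0.1989, 0.0323]
force: [-12.4, 2.2, 11.4]
```

```bash
python3 -m jog '[{"delta_pos":[0.8,-0.1,0],"spin":0,"claw":0.75},{"delta_pos":[1.5,-0.15,0],"spin":0,"claw":0.75}]' | egrep 'pos|force'; python3 -m jog '[{"delta_pos":[0.8,-0.1,0],"spin":0,"claw":0.75},{"delta_pos":[0.8,-0.1,0],"spin":0,"claw":0.75}]' | egrep 'pos|force'
```

```text
position: [0.6036, -0.1989, 0.0322]
force: [-16.9, 3.8, 14.4]
position: [0.6036, -0.1989, 0.0321]
force: [-10.1, 1.3, 6.9]
```

The pack has stalled against the stop at the predicted place (0.6036, against 0.603). I'll back off, rise and look.

```bash
python3 -m jog '[{"delta_pos":[-4,0.4,0],"spin":0,"claw":0.75},{"delta_pos":[-12,1.3,0],"spin":0,"claw":0.75},{"delta_pos":[-20,2.2,2],"spin":0,"claw":0.75},{"delta_pos":[-24,3,20],"spin":0,"claw":0.75},{"delta_pos":[-24,3,50],"spin":0,"claw":0.75},{"delta_pos":[-24,3,85],"spin":0,"claw":0.75},{"delta_pos":[-24,10,108],"spin":0,"claw":0.7},{"delta_pos":[-24,30,118],"spin":0,"claw":0.6}]'
python3 -m jog '[{"delta_pos":[0,35,0],"spin":-0.03,"claw":0.5},{"delta_pos":[0,75,0],"spin":-0.07,"claw":0.47},{"delta_pos":[0,115,0],"spin":-0.11,"claw":0.47},{"delta_pos":[-2,155,0],"spin":-0.15,"claw":0.47},{"delta_pos":[-4,195,0],"spin":-0.19,"claw":0.47},{"delta_pos":[-5,230,0],"spin":-0.22,"claw":0.47},{"delta_pos":[-6,255,0],"spin":-0.24,"claw":0.47},{"delta_pos":[-6,265,0],"spin":-0.24,"claw":0.47}]'
python3 - <<'E'
from h import *
a=snap('top','t2.png')
cv2.imwrite('pics/z2.png',cv2.resize(a[150:300,360:460],None,fx=4,fy=4,interpolation=3))
E
```

```text
clock: 7.8
position: [0.5798, -0.1707, 0.1528]
tool_rot: [-3.141, 0.003, -0.114]
force: [0.7, -0.5, -1.0]
grip_width: 0.0337
clock: 8.6
position: [0.5732, 0.0972, 0.1529]
tool_rot: [-3.14, 0.003, -0.351]
force: [-0.4, -0.6, 0.6]
grip_width: 0.0452
```

View pics/z2.png

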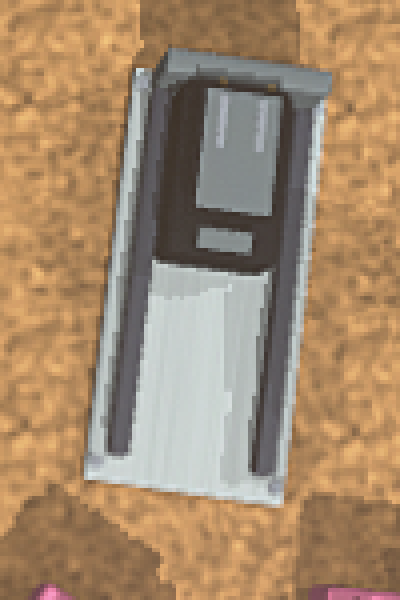

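The pack sits against the stop, rear edge at crop (155,262) to (270,272), and the dock is unmoved. Next I'll go over the buttons.

```bash
python3 -m jog '[{"delta_pos":[0,20,-5],"spin":0,"claw":0.47},{"delta_pos":[0,50,-15],"spin":0,"claw":0.47},{"delta_pos":[0,80,-30],"spin":0,"claw":0.47},{"delta_pos":[0,98,-45],"spin":0,"claw":0.47},{"delta_pos":[0,105,-58],"spin":0,"claw":0.47},{"delta_pos":[0,106,-65],"spin":0,"claw":0.47},{"delta_pos":[0,106,-67],"spin":0,"claw":0.47},{"delta_pos":[0,106,-67],"spin":0,"claw":0.47}]'
python3 - <<'E'
from h import *
P=lambda x,y:px2w('top',(x+.5)/4-.5+360,(y+.5)/4-.5+150,.052)
u=np.array([np.cos(-.112),np.sin(-.112)])
for q in((157,261),(270,272)):print('rear x in dock mm',1e3*(P(*q)[:2]-[.6144,-.2001])@u)
a=snap('top','t3.png');b=snap('side','s3.png')
a=cv2.resize(a[170:270,185:295],None,fx=3.5,fy=3.5,interpolation=3);b=cv2.resize(b[220:330,170:300],None,fx=3.1,fy=3.1,interpolation=3)
c=np.zeros((360,800,3),np.uint8);c[:a.shape[0],:a.shape[1]]=a;c[:b.shape[0],390:390+b.shape[1]]=b;cv2.imwrite('pics/z3.png',c)
E
```

```text
clock: 9.45
position: [0.5736, 0.2018, 0.0859]
tool_rot: [-3.141, 0.003, -0.352]
force: [0.4, 0.0, -0.5]
grip_width: 0.0455
rear x in dock mm -7.77288760510925
rear x in dock mm -5.201481565323605
```

View pics/z3.png

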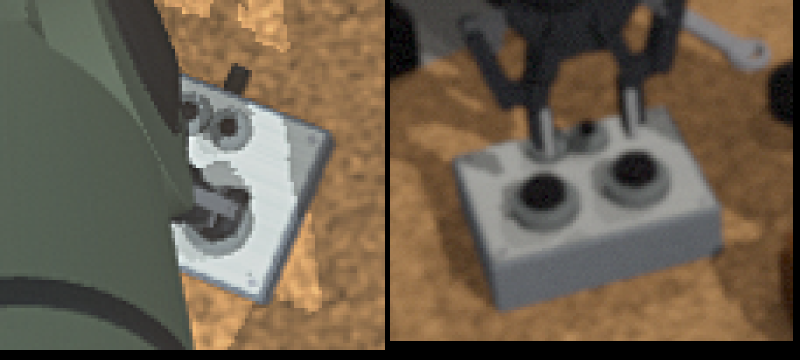

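In the side view the tips are at crop (547,150) and (633,133), above and behind the button tops at (545,190) and (635,168). The pack-rear figure of -6.5 mm looks like parallax: the dark edge I picked is the foot of the rear face. I'll check both numerically.

Run:
```python
from h import *
P=lambda x,y:px2w('top',(x+.5)/4-.5+360,(y+.5)/4-.5+150,.01)
u=np.array([np.cos(-.112),np.sin(-.112)])
for q in((157,261),(270,272)):print('rear foot x in dock mm',1e3*(P(*q)[:2]-[.6144,-.2001])@u)
s=bot.observe();p=s['position'];yw=s['tool_rot'][2];j=np.array([-np.sin(yw),np.cos(yw),0])
S=lambda x,y:(170+(x-390)/3.1,220+y/3.1)
for k,t in((1,(547,150)),(-1,(633,133))):
  print('tip pred',w2px('side',p+k*.028*j+[0,0,.006]),'seen',S(*t), px2w('side',*S(*t),p[2]+.006),p+k*.028*j)
a,b=[px2w('side',*S(*t),.0635) for t in((545,190),(635,168))]
print(a,b,(a+b)/2,np.linalg.norm(a-b),np.arctan2(-(a-b)[0],(a-b)[1]))
```

```text
rear foot x in dock mm 0.32158377701209057
rear foot x in dock mm 3.004187224131154
tip pred [[219.81754313 267.67561081]] seen (220.64516129032256, 268.38709677419354) [0.58056814 0.22876737 0.09245696] [0.58346514 0.22868397 0.08645696]
tip pred [[247.90738598 260.8282893 ]] seen (248.38709677419354, 262.9032258064516) [0.5582757  0.17937918 0.09245696] [0.56418979 0.17610583 0.08645696]
[0.58036121 0.2339957  0.0635    ] [0.55969872 0.17936531 0.0635    ] [0.57002997 0.20668051 0.0635    ] 0.058407350093420185 -0.36159369467830854
```

The pack is home (rear foot about 0–3 mm past the dock origin, within measuring error), and the tips line up to within 2 mm. I'll nudge over and press.

```bash
python3 -m jog '[{"delta_pos":[-0.5,1.5,-8],"spin":0.002,"claw":0.47},{"delta_pos":[-0.5,1.5,-16],"spin":0.002,"claw":0.47},{"delta_pos":[-0.5,1.5,-21],"spin":0.002,"claw":0.47},{"delta_pos":[-0.5,1.5,-24],"spin":0.002,"claw":0.47},{"delta_pos":[-0.5,1.5,-24],"spin":0.002,"claw":0.47}]'
python3 -m jog '[{"delta_pos":[0,0,-4],"spin":0,"claw":0.47},{"delta_pos":[0,0,-8],"spin":0,"claw":0.47},{"delta_pos":[0,0,-9],"spin":0,"claw":0.47}]'
```

```text
clock: 10.05
position: [0.5731, 0.2038, 0.0619]
tool_rot: [-3.14, 0.003, -0.349]
force: [-0.2, 0.3, 0.1]
grip_width: 0.0454
clock: 10.35
position: [0.5736, 0.204, 0.054]
tool_rot: [-3.139, 0.002, -0.349]
force: [-8.5, -3.1, 35.2]
grip_width: 0.0453
```

```bash
python3 -m jog '[{"delta_pos":[0,0,0],"spin":0,"claw":0.47},{"delta_pos":[0,0,0],"spin":0,"claw":0.47}]'
python3 - <<'E'
from h import *
b=snap('side','s4.png');print(bot.observe()['force'],bot.observe()['moment'])
cv2.imwrite('pics/z4.png',cv2.resize(b[230:320,180:290],None,fx=6,fy=6,interpolation=3))
E
```

```text
clock: 10.55
position: [0.5735, 0.204, 0.0544]
tool_rot: [-3.139, 0.002, -0.35]
force: [-3.0, -1.1, 7.8]
grip_width: 0.0456
[-4.36594585 -1.17394374 10.21450671] [-0.2997166   0.79715019 -0.01194489]
```

View pics/z4.png

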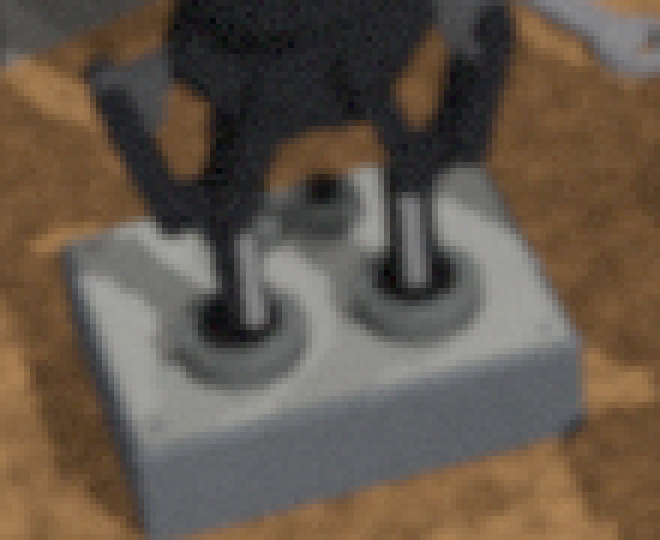

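Both fingertips are on their buttons, and both buttons are down in their rings. I'll press a little firmer and hold.

```bash
python3 -m jog '[{"delta_pos":[0,0,-1],"spin":0,"claw":0.47},{"delta_pos":[0,0,-1],"spin":0,"claw":0.47},{"delta_pos":[0,0,-1],"spin":0,"claw":0.47},{"delta_pos":[0,0,-1],"spin":0,"claw":0.47}]'
```

```text
clock: 11.0
position: [0.5736, 0.204, 0.0542]
tool_rot: [-3.139, 0.002, -0.35]
force: [-6.4, -2.5, 19.5]
grip_width: 0.0452
```

```bash
for i in 1 2 3 4 5; do python3 -m jog '[{"delta_pos":[0,0,-0.8],"spin":0,"claw":0.47},{"delta_pos":[0,0,-0.8],"spin":0,"claw":0.47},{"delta_pos":[0,0,-0.8],"spin":0,"claw":0.47},{"delta_pos":[0,0,-0.8],"spin":0,"claw":0.47},{"delta_pos":[0,0,-0.8],"spin":0,"claw":0.47},{"delta_pos":[0,0,-0.8],"spin":0,"claw":0.47},{"delta_pos":[0,0,-0.8],"spin":0,"claw":0.47}]' | egrep 'clock|pos|force'; done
python3 - <<'E'
from h import *
b=snap('side','s5.png')
cv2.imwrite('pics/z5.png',cv2.resize(b[230:320,180:290],None,fx=6,fy=6,interpolation=3)); print(bot.observe()['moment'])
E
```

```text
clock: 11.7
position: [0.5736, 0.2039, 0.0542]
force: [-5.6, -2.0, 19.1]
clock: 12.4
position: [0.5736, 0.2039, 0.0542]
force: [-6.9, -2.5, 17.6]
clock: 13.1
position: [0.5736, 0.204, 0.0542]
force: [-7.0, -2.2, 18.1]
clock: 13.8
position: [0.5736, 0.2039, 0.0542]
force: [-5.7, -1.5, 18.5]
clock: 14.5
position: [0.5736, 0.2039, 0.0542]
force: [-6.9, -1.8, 19.3]
[-0.5745969   1.43611312 -0.02164222]
```

View pics/z5.png

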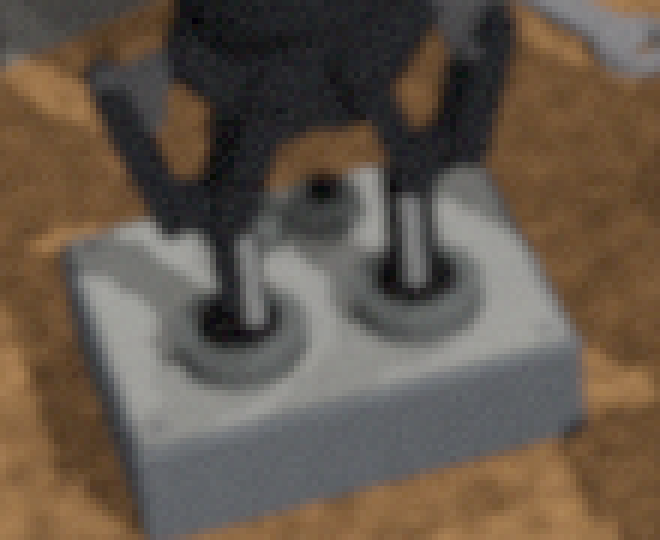

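The hold has run over 4 s at about 19 N. The wrist moment gives a split of roughly 13 N and 6 N, both above the 4 N needed to stay down. I'll release straight up.

```bash
python3 -m jog '[{"delta_pos":[0,0,12],"spin":0,"claw":0.47},{"delta_pos":[0,0,35],"spin":0,"claw":0.47},{"delta_pos":[0,0,65],"spin":0,"claw":0.47},{"delta_pos":[-5,-20,90],"spin":0,"claw":0.47},{"delta_pos":[-10,-55,105],"spin":0,"claw":0.47},{"delta_pos":[-15,-95,110],"spin":0,"claw":0.47},{"delta_pos":[-20,-130,110],"spin":0,"claw":0.47},{"delta_pos":[-20,-150,110],"spin":0,"claw":0.47}]'
python3 -m jog '[{"delta_pos":[-10,-20,0],"spin":0,"claw":0.47},{"delta_pos":[-30,-40,0],"spin":0,"claw":0.47},{"delta_pos":[-50,-50,0],"spin":0,"claw":0.47},{"delta_pos":[-60,-55,0],"spin":0,"claw":0.47},{"delta_pos":[-60,-55,0],"spin":0,"claw":0.47}]'
python3 - <<'E'
from h import *
snap('top','t6.png');snap('side','s6.png')
E
python3 -c "
import cv2,numpy as np
a=cv2.imread('pics/t6.png')[100:360,90:560];b=cv2.imread('pics/s6.png')[100:350,80:500]
c=np.vstack([cv2.resize(a,(540,299)),cv2.resize(b,(540,299))]);cv2.imwrite('pics/z6.png',c)"
```

```text
clock: 15.35
position: [0.5531, 0.0509, 0.1648]
tool_rot: [-3.139, 0.001, -0.352]
force: [-0.2, -0.7, 0.2]
grip_width: 0.0453
clock: 15.85
position: [0.4925, -0.0045, 0.1652]
tool_rot: [-3.139, 0.0, -0.353]
force: [-0.1, 0.4, 0.8]
grip_width: 0.0455
```

View pics/z6.png

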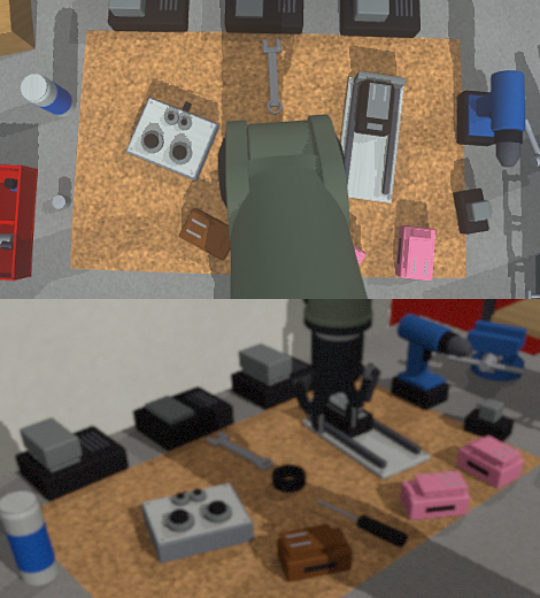

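The pack is home, both buttons are back up, the bystanders are where they were, and the arm is clear. Handing in.

```bash
python3 -c "
from workcell import bot
print(bot.job_done())"
```

```text
the job is handed in; nothing more can be done
None
```

I pushed the battery home, then pressed and held both large start buttons together and let go of both. The job was handed in at about 16 s of the 56 s allowed.

- **Battery:** I pushed it about 90 mm along the channel. It stalled at the stop with the tool at x = 0.6036 m, against 0.603 m predicted, and about 17 N on the tool. A later picture shows it against the stop. My first reading of its rear face put it 6.5 mm short. I had picked the foot of the face as its top edge; corrected, it reads 0 to 3 mm past home, which is measuring error.
- **Start buttons:** One straight-down press peaked at 35 N, eased to about 8–10 N for 0.2 s, then held near 19 N for about 3.9 s. The wrist moment suggests a split of about 13 N on button b and 6 N on button a, both above the 4 N needed. That split is an estimate, since the button travel itself can't be read. The pictures showed both buttons down while held.
- **Last check:** The final pictures show both buttons up, the battery still home and the arm clear with almost no force on it. The bystanders I could see are where they started. The small keys were never approached.

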